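# Two-key wax stick release

## Task

Let the golden wax stick roll out of its feeder: with one fingertip on each of that feeder's two red keys, press both keys down together and hold them down until the stick has rolled down the lane and lies still against the far lip, then let the keys spring back up and move clear. Do not touch, push or pick up the sticks themselves; leave the brown stick locked in its feeder with its keys unpressed, and leave everything else on the table where it is.

Things in the scene. Friction and masses are not known exactly. Their poses are not given: they have to be found in the camera images.
- feeder_gold: Fixed feeder holding the golden yellow stick. Origin on the table under the midpoint of its two keys; x runs from the keys down the lane to the lip, y along the key line, z up. Teal block 66 (x) x 113 x 60 mm tall at the origin, then a lane 95 mm wide (111 over its cheeks, tops under 80 mm high) sloping down 16 deg to a lip: inner face x = 177 mm, outer 185, 40 mm tall. Which feeder is left or right varies.
- stick_gold: Golden yellow wax stick, a plain round rod 32 mm in diameter and 91 mm long, about 75 g, lying across the lane (its own y along the rod); origin at the middle of the rod. It starts against the stop pins, its axis 64 mm down the lane from the key line (feeder x) and 67 mm above the table; its top is 83 mm above the table.
- gold_key_left (a joint): Left key of the gold feeder (+y side): metres pressed, 0 up, 0.011 fully down on its stop. Red round cap 26 mm across, spring return: 1.5 N to start, 5 N fully down. It sinks the brass stop pin (8 mm proud of the lane) in line with it, which is clear of the stick from about 0.009; with only one key down the other pin still holds the stick.
- gold_key_left_top (a point): centre of the top face of the left key of the gold feeder; 76 mm above the table when up, 65 mm when fully down (5 mm above the block). The two keys of a feeder are 60 mm apart, centre to centre.
- gold_key_right (a joint): Right key of the gold feeder (-y side): metres pressed, 0 up, 0.011 fully down on its stop. Red round cap 26 mm across, spring return: 1.5 N to start, 5 N fully down. It sinks the brass stop pin (8 mm proud of the lane) in line with it, which is clear of the stick from about 0.009; with only one key down the other pin still holds the stick.
- gold_key_right_top (a point): centre of the top face of the right key of the gold feeder; 76 mm above the table when up, 65 mm when fully down (5 mm above the block). The two keys of a feeder are 60 mm apart, centre to centre.
- feeder_brown: Fixed feeder holding the dark brown stick. Origin on the table under the midpoint of its two keys; x runs from the keys down the lane to the lip, y along the key line, z up. Teal block 66 (x) x 113 x 60 mm tall at the origin, then a lane 95 mm wide (111 over its cheeks, tops under 80 mm high) sloping down 16 deg to a lip: inner face x = 177 mm, outer 185, 40 mm tall. Which feeder is left or right varies.
- stick_brown: Dark brown wax stick, a plain round rod 32 mm in diameter and 91 mm long, about 75 g, lying across the lane (its own y along the rod); origin at the middle of the rod. It starts against the stop pins, its axis 64 mm down the lane from the key line (feeder x) and 67 mm above the table; its top is 83 mm above the table.
- brown_key_left (a joint): Left key of the brown feeder (+y side): metres pressed, 0 up, 0.011 fully down on its stop. Red round cap 26 mm across, spring return: 1.5 N to start, 5 N fully down. It sinks the brass stop pin (8 mm proud of the lane) in line with it, which is clear of the stick from about 0.009; with only one key down the other pin still holds the stick.
- brown_key_left_top (a point): centre of the top face of the left key of the brown feeder; 76 mm above the table when up, 65 mm when fully down (5 mm above the block). The two keys of a feeder are 60 mm apart, centre to centre.
- brown_key_right (a joint): Right key of the brown feeder (-y side): metres pressed, 0 up, 0.011 fully down on its stop. Red round cap 26 mm across, spring return: 1.5 N to start, 5 N fully down. It sinks the brass stop pin (8 mm proud of the lane) in line with it, which is clear of the stick from about 0.009; with only one key down the other pin still holds the stick.
- brown_key_right_top (a point): centre of the top face of the right key of the brown feeder; 76 mm above the table when up, 65 mm when fully down (5 mm above the block). The two keys of a feeder are 60 mm apart, centre to centre.
- gold_lip (a point): where the middle of the golden stick lies when it has rolled down and rests against the far lip of its feeder (161 mm from the key line, 40 mm above the table). Fixed to the feeder.
- brown_held (a point): where the middle of the brown stick lies while its pins hold it. Fixed to the feeder.
- pen_a: wax pen A: wooden handle 11 mm square with a small copper cup at its +x end, 165 mm long overall, lying flat along its own x; origin under the handle's middle. A bystander.
- pen_b: wax pen B, the same as pen A. A bystander.
- brush: paint brush lying along its own x, low on the table. A bystander.
- dye_jar: small closed blue-labelled glass jar, 52 mm across, 62 mm tall; origin under its centre. It stands near the middle, between the two feeders' key blocks. A bystander.
- bowl: small blue ceramic bowl, 70 mm across, 30 mm tall; origin under its centre. A bystander.
- cup: white ceramic cup, 66 mm across, 75 mm tall; origin under its centre. A bystander.
- stamp: copper printing stamp, 50 mm square foot, upright wooden handle 26 mm across, 70 mm tall overall; origin under its centre. A bystander.
There are look-alikes about, which are no part of the job. What is shaped like the feeder_gold but orange is not meant.

How it is judged:
By the outcome, as a careful person would: the job done as asked, in the order asked, and still so for the second after the job is handed in, with the robot touching nothing.
It also fails if it takes over 35 s, if anything falls off the work surface, if the arm or the gripper's body presses on something with over 40 N, if the wrist force passes 120 N, or if a joint passes its speed limit or range.

## Robot

A 7-joint arm with a two-finger parallel gripper is mounted at the origin on the work surface. World frame = base frame: x ahead of the robot, y to its left, z up, the work surface at z = 0. Lengths are in m, angles in rad, forces in N, time in s.
With the tool pointing down it reaches from about 0.4 to 0.85 m from the base axis. Payload 6.9 kg.
Tool frame: the origin (TCP) lies at the very end of the fingers, on their centre line; the grasp point (between the pads) lies 19 mm behind it (env.grip_depth is the distance from the TCP to the grasp point, in m); z points along the fingers, y is the direction in which the jaws open and shut (so a half turn about z gives the same grasp; the last joint's range is limited). The gripper opens to 85 mm and grips with 20 to 120 N. Pads are 22 mm wide; open, the fingers measure 114 mm over their backs; the gripper's body (76 mm by 85 mm) begins 54 mm behind the grasp point. The pads swing forward as they close: fully open they stand 13 mm farther back than shut.
Start: joints at [1.317, 0.507, -0.238, 1.5, 0.126, 1.149, -0.155], TCP at [0.22, -0.585, 0.231] pointing down, gripper open.
Joint ranges: [-3.08, 3.08], [-0.24, 2.05], [-1.43, 1.35], [0, 2.5], [-1.52, 4.66], [0.17, 1.96], [-2.89, 2.89]. Speed limits (rad/s): [2.39, 2.39, 3.14, 3.14, 3.14, 3.14, 3.14].

## Interface

Orientations are given as [roll, pitch, yaw] about the fixed x, y, z axes, in that order (R = Rz(yaw) Ry(pitch) Rx(roll)).
In Python, from bench import env gives the robot as it stands. Calls block until the motion is done:
- env.move_to(position, orientation): joint-space move of the TCP to a pose.
- env.move_l(position, frame=None, max_speed=0.15, threshold=None): straight line of the TCP; frame=None keeps the orientation; max_speed is the mean speed in m/s. With threshold (N) it stops when the force on the tool has changed by that much, and returns True; else False.
- env.movej(angles): joint-space move.
- env.gripper_to(opening, strength=None): finger opening in m; strength is the grip in N (None keeps the last); returns when the fingers have stopped.
- env.hold(seconds).
- env.solve_ik(position, orientation): joint angles nearest the present ones, or None.
- env.grab_frame(name): name is "side" or "top" or "wrist"; returns a dict with "frame" (480x640x3 uint8, red, green, blue), "camera_matrix" (3x3 intrinsics, pixels), "world_from_camera" (4x4, takes a point from camera to world coordinates); the wrist camera has in their place "mount" (4x4, takes a point from camera to tool coordinates, whose origin is the TCP and whose axes are the flange's). Camera axes: x right, y up, looking along -z (the intrinsics and any distortion apply to the point x, -y, -z); pixel columns grow to the right and rows downward; lengths in m; the calibration is good to about 2 mm. A picture is of the moment at which its call begins: read the wrist's pose just before it. There is no depth.
A pose or a line that the arm cannot do raises env.MotionError and nothing moves.
- env.job_done(): hands the job in, once; it reports no verdict.
Trained networks look in a picture, given as the dict that the camera call returned (one of the last four; its "shot" number tells which), for a name from the list of things; names that differ only in an ending like _2 or _b are one class to them, and where a whole thing is asked for, a point or a joint stands for the part that bears it (a point fixed in the world has none). Each returns a list of dicts, best first, with "p" (0 to 1); they miss things now and then, are a little off and sometimes report something else, mostly with a low value. They report only what shows in the picture. A call takes as long as a camera call. They do not tell look-alikes from the thing itself.
- env.find_in(target, picture): "xyz" ([x, y, z] in m, in world coordinates, good to about 4 mm: the middle of the surface that is visible of it).
Readings, each from a call of its own:
- env.read_time_s(): time.
- env.read_joints(): joint angles.
- env.read_joint_velocities(): joint speeds.
- env.read_joint_efforts(): joint torques, N m.
- env.read_tool_pos(): TCP position.
- env.read_ee_rot(): TCP orientation.
- env.read_ft_force(): force on the tool from outside, world axes, zero at the start.
- env.read_torque(): the same for the moment, N m.
- env.read_width(): finger opening in m.
Only numpy, scipy, OpenCV 4.12 (cv2) and the standard library are available. Lean on these libraries where they do the work, as an engineer would, in place of code of your own. Each camera call takes 0.05 s, during which the arm holds its last target.

## Working session

There is one attempt and no reset: what is moved stays moved. The work goes in short steps, each a Python script; the robot and the scene stay as the last script left them, time stands still between calls to the robot, and variables do not carry over. Pictures are saved under pics/ and viewed, and the job is handed in when it is done.

```bash
mkdir -p pics; ls
python3 - <<'E'
from bench import env
import cv2,pickle
print(env.read_time_s(),env.read_tool_pos(),env.read_ee_rot(),env.read_width(),env.grip_depth)
for n in ["top","side"]:
    f=env.grab_frame(n); cv2.imwrite(f"pics/{n}0.png",f["frame"][:,:,::-1]); pickle.dump(f,open(f"{n}0.pkl","wb"))
    print(n,f["camera_matrix"],f["world_from_camera"],[k for k in f])
    for t in ["feeder_gold","stick_gold","stick_brown","gold_key_left_top","dye_jar"]:
        for d in env.find_in(t,f): print(t,d)
E
```

```text
pics
0.0 [ 0.21979643 -0.58454656  0.23041465] [-3.13979187e+00  3.08055648e-05  3.59777479e-01] 0.085541050878775 0.0187
top [[586.69445407   0.         315.39908196]
 [  0.         586.69445407 241.50045734]
 [  0.           0.           1.        ]] [[-4.10472269e-04  9.95362133e-01 -9.61980020e-02  3.28987967e-01]
 [-9.99987906e-01 -8.80017115e-04 -4.83864943e-03 -8.66147577e-03]
 [-4.90086431e-03  9.61948525e-02  9.95350457e-01  1.40091680e+00]
 [ 0.00000000e+00  0.00000000e+00  0.00000000e+00  1.00000000e+00]] ['frame', 'camera_matrix', 'world_from_camera', 'shot']
feeder_gold {'xyz': [0.5604, 0.1571, 0.049], 'p': 0.95}
feeder_gold {'xyz': [0.2269, -0.2849, 0.0533], 'p': 0.8}
feeder_gold {'xyz': [0.4782, -0.1763, 0.0746], 'p': 0.59}
feeder_gold {'xyz': [0.219, 0.2885, 0.0503], 'p': 0.57}
stick_gold {'xyz': [0.537, 0.1619, 0.0771], 'p': 0.94}
stick_gold {'xyz': [0.3771, 0.0736, 0.0098], 'p': 0.31}
stick_brown {'xyz': [0.5422, -0.1999, 0.0804], 'p': 0.63}
gold_key_left_top {'xyz': [0.4837, 0.2036, 0.0734], 'p': 0.62}
gold_key_left_top {'xyz': [0.1599, 0.3341, 0.0793], 'p': 0.58}

[... 558 characters left out ...]
p': 0.97}
feeder_gold {'xyz': [0.517, 0.173, 0.0494], 'p': 0.64}
feeder_gold {'xyz': [0.2096, 0.2987, 0.0557], 'p': 0.64}
feeder_gold {'xyz': [0.4758, 0.4313, 0.0071], 'p': 0.48}
stick_gold {'xyz': [0.535, 0.1682, 0.0795], 'p': 0.95}
stick_gold {'xyz': [0.4766, -0.1712, 0.0754], 'p': 0.57}
stick_gold {'xyz': [0.4789, 0.2094, 0.0717], 'p': 0.48}
stick_brown {'xyz': [0.5426, -0.187, 0.0794], 'p': 0.5}
stick_brown {'xyz': [0.6486, 0.4451, 0.0177], 'p': 0.17}
gold_key_left_top {'xyz': [0.1636, -0.2588, 0.0779], 'p': 0.68}
gold_key_left_top {'xyz': [0.1591, 0.339, 0.0771], 'p': 0.55}
gold_key_left_top {'xyz': [0.4826, 0.2132, 0.077], 'p': 0.44}
dye_jar {'xyz': [0.4482, 0.0365, 0.0468], 'p': 0.83}
```

View pics/top0.png

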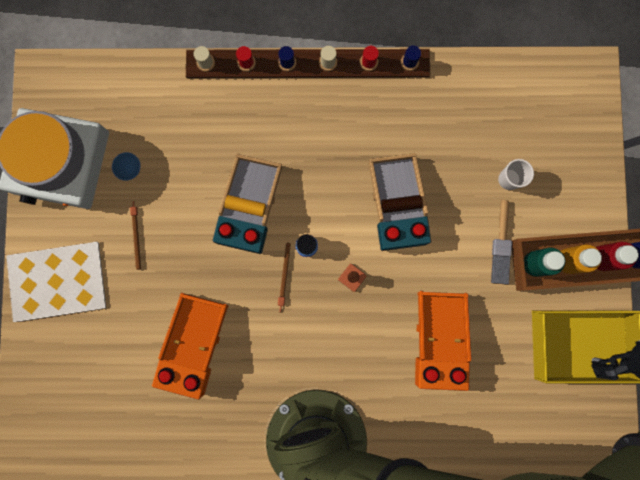

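View pics/side0.png

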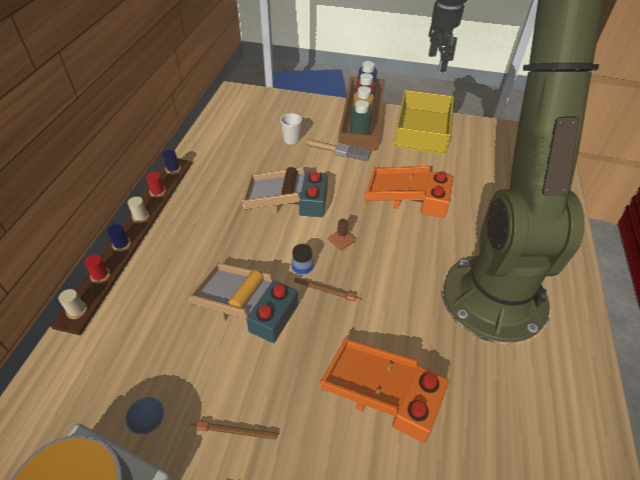

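The candidates, in top-view pixels, are:
- Teal feeder with the golden stick: keys at (226,230) and (251,236).
- Teal feeder with the brown stick: keys at (393,233) and (418,230).
- Two empty orange look-alikes: keys at (166,376)/(191,383) and (431,375)/(458,376).

I choose the teal one holding the golden stick. Next I'll measure its caps in both views and check a close crop.

```bash
cat > h.py <<'E'
import numpy as np,cv2
def ray(K,T,uv):
    d=np.array([(uv[0]-K[0,2])/K[0,0],-(uv[1]-K[1,2])/K[1,1],-1.]); return T[:3,3],T[:3,:3]@d
def onplane(K,T,uv,z):
    o,d=ray(K,T,uv); return o+d*(z-o[2])/d[2]
def proj(K,T,p):
    c=T[:3,:3].T@(np.asarray(p)-T[:3,3]); return np.array([K[0,0]*c[0]/-c[2]+K[0,2],K[1,1]*-c[1]/-c[2]+K[1,2]])
def reds(img):
    h=cv2.cvtColor(img,cv2.COLOR_RGB2HSV)
    m=(((h[...,0]<4)|(h[...,0]>174))&(h[...,1]>170)&(h[...,2]>90)).astype(np.uint8)
    n,l,s,c=cv2.connectedComponentsWithStats(m)
    return [(c[i],s[i]) for i in range(1,n) if s[i,4]>25]
E
python3 - <<'E'
from h import *; import pickle
for n in["top","side"]:
    f=pickle.load(open(n+"0.pkl","rb"))
    for c,s in reds(f["frame"]): print(n,c.round(1),s,onplane(f["camera_matrix"],f["world_from_camera"],c,.074).round(4))
f=pickle.load(open("top0.pkl","rb"));cv2.imwrite("pics/crop0.png",cv2.resize(f["frame"][145:265,195:295,::-1],None,fx=5,fy=5,interpolation=cv2.INTER_CUBIC))
E
```

```text
top [243.1  53.9] [236  47  16  19 187] [0.8996 0.1672 0.074 ]
top [369.5  54.1] [362  46  17  21 217] [ 0.8983 -0.1292  0.074 ]
top [224.8 229.2] [219 224  12  11 100] [0.4855 0.2043 0.074 ]
top [418.4 229.2] [413 224  12  11 107] [ 0.4852 -0.2364  0.074 ]
top [392.4 232.9] [387 228  12  11 105] [ 0.4768 -0.1772  0.074 ]
top [250.1 235.2] [245 230  11  11  99] [0.4718 0.1463 0.074 ]
top [614.4 253.2] [597 242  35  27 287] [ 0.4299 -0.6786  0.074 ]
top [431.4 374.8] [426 369  12  12 113] [ 0.1596 -0.2597  0.074 ]
top [164.  376.1] [159 371  11  11 104] [0.1565 0.335  0.074 ]
top [458.2 375.9] [452 371  13  11 114] [ 0.1571 -0.3192  0.074 ]
top [190.  383.1] [185 378  11  11 104] [0.1412 0.2768 0.074 ]
side [154.  182.6] [147 172  15  23 241] [ 0.8847 -0.1013  0.074 ]
side [314.2 176.2] [311 172   8   9  58] [ 0.4834 -0.2277  0.074 ]
side [311.7 190.9] [308 187   9   9  66] [ 0.4763 -0.1701  0.074 ]
side [438.9 191.1] [436 186   7   9  30] [ 0.1569 -0.2488  0.074 ]
side [ 94.2 266.6] [ 85 255  20  25 320] [0.8865 0.1887 0.074 ]
side [278.7 290.3] [274 285  11  12 111] [0.4706 0.1522 0.074 ]
side [264.5 311.1] [259 305  12  13 118] [0.4843 0.2098 0.074 ]
side [429.5 381.3] [423 374  14  15 144] [0.1415 0.2837 0.074 ]
side [418.7 409.3] [413 401  13  16 141] [0.1562 0.3414 0.074 ]
```

View pics/crop0.png

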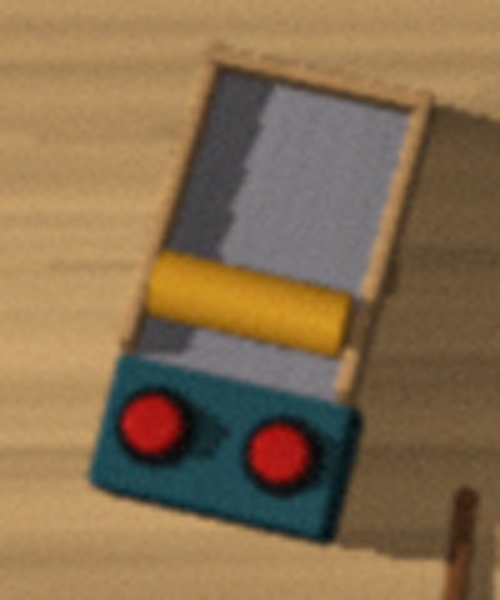

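The crop shows the golden stick across the lane, with the two red caps at top pixels (225,229) and (250,235). The caps measure 59.6 mm apart, against 60 given. The side view puts them about 6 mm off in y, so I'll hover above and refine with the wrist camera.

Run:
```python
from bench import env
from h import *; import pickle
from scipy.spatial.transform import Rotation as R
p=[0.478,0.178,0.24]; o=[np.pi,0,-0.232]
print(env.solve_ik(p,o))
env.move_to(p,o); env.gripper_to(0.046)
pos,rot=env.read_tool_pos(),env.read_ee_rot()
f=env.grab_frame("wrist")
print(env.read_time_s(),pos,rot,env.read_width(),env.read_joints(),env.read_ft_force())
f["pos"]=pos;f["rot"]=rot;pickle.dump(f,open("w1.pkl","wb"));cv2.imwrite("pics/w1.png",f["frame"][:,:,::-1])
T=np.eye(4);T[:3,:3]=R.from_euler("xyz",rot).as_matrix();T[:3,3]=pos;T=T@f["mount"]
print(f["mount"].round(3))
for c,s in reds(f["frame"]): print(c.round(1),s,onplane(f["camera_matrix"],T,c,.076).round(4))
for t in["gold_key_left_top","gold_key_right_top"]: print(env.find_in(t,f))
```

```text
[ 0.2071274   0.41636448 -0.88750845  1.77842095  0.35646218  1.11699908
 -2.60092321]
3.9583 [0.47800995 0.17796252 0.23997959] [-3.14158286e+00  3.13321258e-05 -2.32084330e-01] 0.046149520171968716 [ 0.2071502   0.41635491 -0.88750943  1.7784157   0.35649752  1.11703276
 -2.60091199] [-0.04171666 -0.18347068 -0.67619566]
[[ 0.001  0.953  0.304  0.078]
 [ 1.    -0.002  0.    -0.   ]
 [ 0.001  0.304 -0.953 -0.142]
 [ 0.     0.     0.     1.   ]]
[283.7 217.3] [270 204  29  28 564] [0.4867 0.207  0.076 ]
[351.3 216.8] [338 204  29  27 604] [0.4736 0.1494 0.076 ]
[{'xyz': [0.484, 0.2083, 0.0756], 'p': 0.8}]
[{'xyz': [0.4677, 0.1464, 0.0782], 'p': 0.74}, {'xyz': [0.4837, 0.2067, 0.0748], 'p': 0.19}]
```

View pics/w1.png

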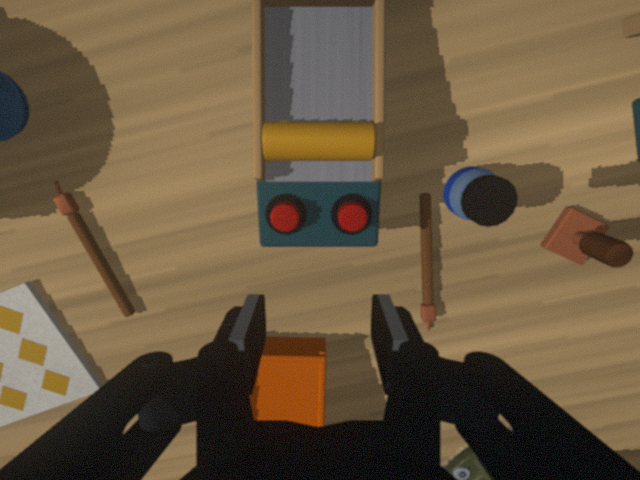

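The wrist view shows the gold feeder's caps at (284,217) and (351,217), with the golden stick just beyond them. The caps' midpoint is (0.480, 0.178), which agrees with the top view. The fingertips look about 10 mm thick, so a 50 mm opening puts their centres 60 mm apart. I'll go down until I feel contact.

Run:
```python
from bench import env
from h import *
env.gripper_to(0.050)
env.move_to([0.4792,0.178,0.115],[np.pi,0,-0.228]); env.hold(0.2)
print(env.read_time_s(),env.read_tool_pos(),env.read_width(),env.read_ft_force())
r=env.move_l([0.4792,0.178,0.066],max_speed=0.03,threshold=2.0)
print(r,env.read_time_s(),env.read_tool_pos(),env.read_ft_force(),env.read_torque())
for n in["wrist","side","top"]:
    f=env.grab_frame(n); cv2.imwrite(f"pics/c_{n}.png",f["frame"][:,:,::-1] if n=="wrist" else cv2.resize(f["frame"][190:370,160:400,::-1] if n=="side" else f["frame"][140:280,180:340,::-1],None,fx=3,fy=3))
```

```text
5.0417 [0.48038554 0.1785932  0.11680576] 0.049750794379801656 [ 0.85384094 -0.5193037   0.01770472]
True 6.3333 [0.47912363 0.17795552 0.07137412] [ 0.82945324 -0.49086746  3.77362862] [ 0.00098283 -0.15046634 -0.00487864]
```

View pics/c_wrist.png

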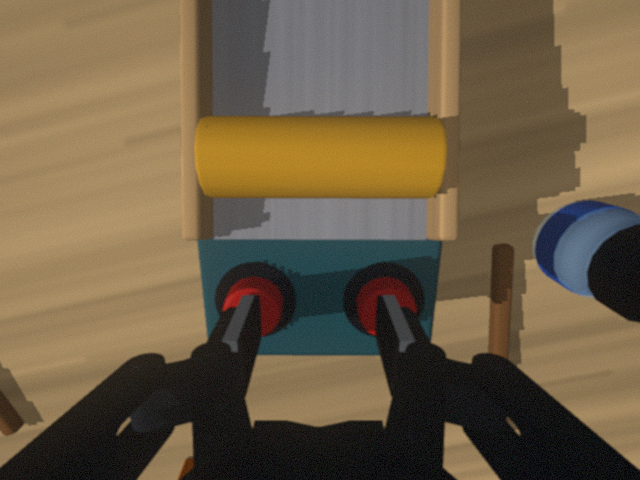

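View pics/c_side.png

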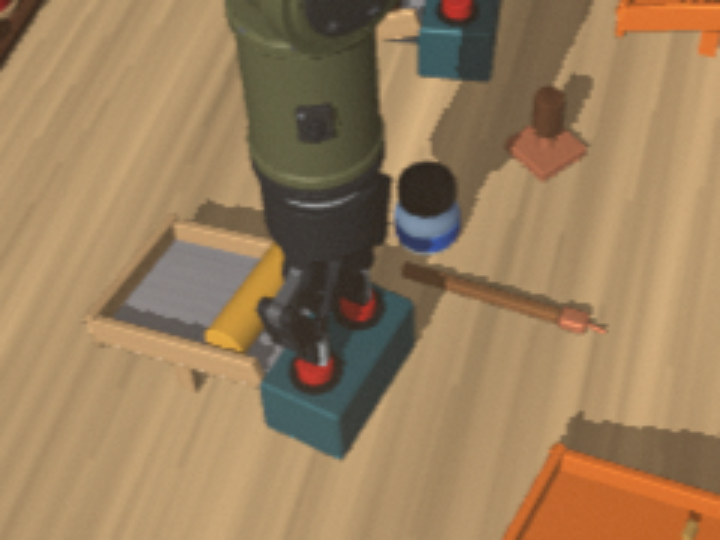

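Both tips sit on the two caps (wrist view about (255,297) and (385,297)). The moment about x is near zero, so the load is even. Now I'll press to the stop.

Run:
```python
from bench import env
from h import *
r=env.move_l([0.4792,0.178,0.057],max_speed=0.03,threshold=14)
print(r,env.read_time_s(),env.read_tool_pos(),env.read_ft_force(),env.read_torque())
for i in range(4):
    env.hold(0.5); print(env.read_tool_pos()[2],env.read_ft_force())
    f=env.grab_frame("wrist"); 
    if i in(0,3): cv2.imwrite(f"pics/p{i}.png",f["frame"][:,:,::-1])
    h=cv2.cvtColor(f["frame"],cv2.COLOR_RGB2HSV); m=(h[...,0]>17)&(h[...,0]<28)&(h[...,1]>200)&(h[...,2]>90); m[:,:180]=0;m[:,460:]=0
    print(np.argwhere(m).mean(0) if m.any() else None, m.sum())
f=env.grab_frame("top"); cv2.imwrite("pics/p_top.png",f["frame"][:,:,::-1])
print(env.find_in("stick_gold",f),env.read_time_s())
```

```text
True 6.875 [0.4791856  0.1780146  0.06207983] [-1.98786581 -1.51057582  9.42632788] [-0.31393832  0.43408009 -0.01397404]
0.062023974975127266 [-3.04705043 -1.02481871 11.35323112]
None 0
0.06200705542473861 [-2.57106859 -1.77424569 11.04512654]
None 0
0.06202518860678384 [-2.468799   -1.16970073 12.06275249]
None 0
0.06202434637190027 [-1.75335855 -1.61212325 11.78739052]
None 0
[{'xyz': [0.6303, 0.1378, 0.0541], 'p': 0.84}] 9.175
```

View pics/p3.png

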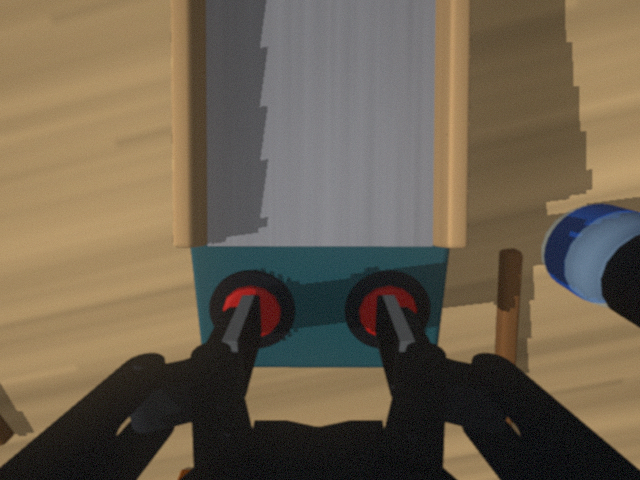

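View pics/p_top.png

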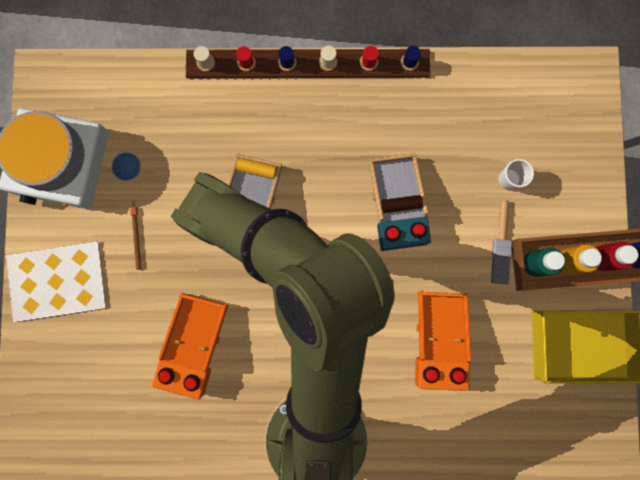

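The stick has rolled away and lies at the lip (top view (258,167)). The keys are still held down at about 11.5 N. I'll confirm it's still, then release straight up.

Run:
```python
from bench import env
from h import *
def st():
    f=env.grab_frame("top");a=f["frame"][145:185,225:290];h=cv2.cvtColor(a,cv2.COLOR_RGB2HSV)
    m=(h[...,0]>18)&(h[...,0]<28)&(h[...,1]>215)&(h[...,2]>100); q=np.argwhere(m); 
    c=(q.mean(0)+[145,225])[::-1]
    return c,m.sum(),onplane(f["camera_matrix"],f["world_from_camera"],c,.052),f
for i in range(3):
    print(st()[:3]); env.hold(0.5)
print(env.read_time_s(),env.read_ft_force())
env.move_l([0.4792,0.178,0.13],max_speed=0.05)
env.move_l([0.4792,0.178,0.25],max_speed=0.15)
env.move_to([0.40,-0.02,0.33],[np.pi,0,-0.228])
env.hold(0.3)
s=st();print(s[:3]);
cv2.imwrite("pics/e_top.png",s[3]["frame"][:,:,::-1])
f=env.grab_frame("side");cv2.imwrite("pics/e_side.png",f["frame"][:,:,::-1])
for c,a in reds(f["frame"]): print("side",c.round(1),a)
print(env.find_in("gold_key_left_top",f),env.find_in("stick_gold",f),env.find_in("stick_brown",f))
print(env.read_time_s(),env.read_tool_pos(),env.read_ft_force())
ct=np.cos(-.228);sn=np.sin(-.228);print("lip exp",.4792+.161*ct,.178+.161*sn)
```

```text
(array([256.80645161, 168.26612903]), np.int64(124), array([0.63159306, 0.13489217, 0.052     ]))
(array([255.81343284, 168.25373134]), np.int64(134), array([0.63162606, 0.13721661, 0.052     ]))
(array([255.48780488, 168.41463415]), np.int64(123), array([0.63124444, 0.13797515, 0.052     ]))
10.825 [-2.32526053 -0.86711187 11.74094833]
(array([256.4625, 168.2125]), np.int64(160), array([0.63172186, 0.13569837, 0.052     ]))
side [154.1 182.6] [147 172  15  23 240]
side [314.3 176.2] [311 172   8   9  60]
side [311.9 190.9] [308 187   9   9  67]
side [438.2 191.2] [435 188   8   7  30]
side [ 94.4 266.6] [ 85 255  20  25 321]
side [278.7 290.3] [274 285  11  12 110]
side [264.6 311.2] [259 305  12  13 121]
side [429.5 381.2] [423 374  14  15 141]
side [418.5 409.3] [412 402  14  15 140]
[{'xyz': [0.156, 0.3383, 0.0754], 'p': 0.56}, {'xyz': [0.4865, 0.2113, 0.0729], 'p': 0.53}, {'xyz': [0.1649, -0.2562, 0.0758], 'p': 0.47}, {'xyz': [0.4701, 0.1509, 0.0761], 'p': 0.29}] [{'xyz': [0.6268, 0.1459, 0.0547], 'p': 0.84}, {'xyz': [0.4272, -0.4336, 0.0161], 'p': 0.31}] [{'xyz': [0.5423, -0.1842, 0.078], 'p': 0.54}]
14.75 [ 0.40005104 -0.01983412  0.32994976] [-0.54496963 -0.48286775  0.54582731]
lip exp 0.6360333847890298 0.14160921248975084
```

View pics/e_side.png

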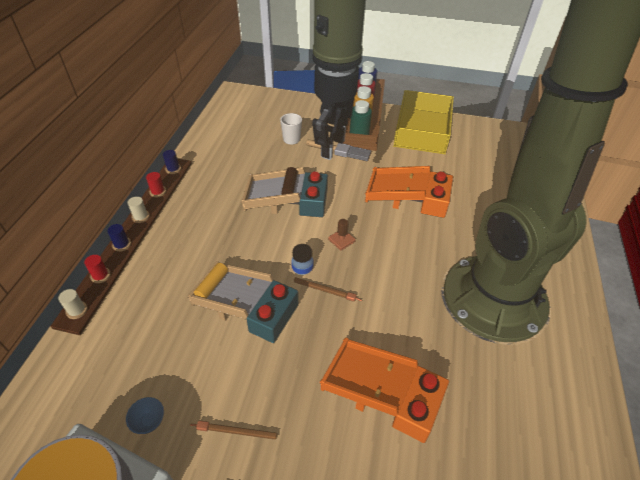

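View pics/e_top.png

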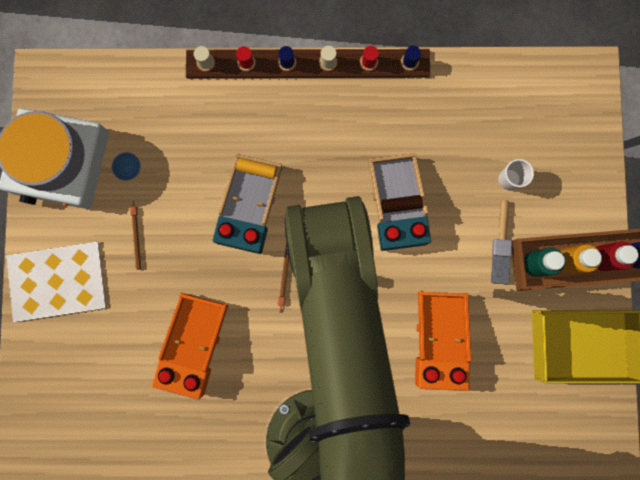

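The final views show the golden stick against the lip (side (210,281), top (257,168)). The gold keys and pins are back up, at the same pixels as at the start. The brown stick is unmoved at side (289,181), the bystanders are where they were, and the arm is clear.

```bash
python3 -c "
from bench import env
env.job_done(); print(env.read_time_s())"
```

```text
the job is handed in; nothing more can be done
the job is handed in; nothing more can be done
```

The golden stick has rolled out of its feeder and lies still against the far lip, and I handed the job in at about 14.75 s of the 35 s allowed. No verdict was reported.

- **Pressing:** I put one fingertip on each red key of the teal feeder holding the golden stick. I pressed both down together to about 11–12 N in total and held them for about 4 s. I then lifted straight up and moved the arm clear.
- **Stick:** It measured within about 7 mm of where it should rest against the lip. Three pictures over about 1 s showed no real movement; the small shifts were picture noise.
- **Keys:** Both gold keys are back up, at the same side-view pixels as at the start.
- **Everything else:** The brown stick, its keys and the bystanders I could see look unmoved. The arm partly hid pen and stamp in the last top view, but the side view shows them where they were.
- **Disagreements:**
  - The side camera put the keys about 6 mm off in y from the top camera. I went by the wrist camera, which lay between the two.
  - The press stopped on its force limit after about 9.6 mm of travel from first contact, not the full 11 mm. The force matched fully pressed keys, and the stick was released.

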